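# Press a stick-on hook flush onto a tilted jewellery panel and hold it

## Robot

A 6-joint arm with a two-finger parallel gripper is mounted at the origin on the work surface. World frame = base frame: x ahead of the robot, y to its left, z up, the work surface at z = 0. Lengths are in m, angles in rad, forces in N, time in s.
With the tool pointing down it reaches from about 0.3 to 0.775 m from the base axis. Payload 14.6 kg.
Tool frame: the origin (TCP) lies at the very end of the fingers, on their centre line; the grasp point (between the pads) lies 19 mm behind it; z points along the fingers, y is the line along which they close (so a half turn about z gives the same grasp; the last joint's range is limited). The gripper opens to 94 mm and grips with 3 to 60 N. Pads are 16 mm wide; open, the fingers measure 119 mm over their backs; the gripper's body (75 mm by 177 mm) begins 78 mm behind the grasp point.
Start: joints at [-1.317, 0.3, 1.521, -0, 1.321, -0.067], TCP at [0.173, -0.522, 0.166] pointing down, gripper open.
Joint ranges: [-3.03, 3.03], [-0.79, 2.21], [0.23, 2.52], [-1.04, 4.18], [0, 3.07], [-2.55, 2.55]. Speed limits (rad/s): [2.22, 2.22, 2.57, 3.14, 3.14, 3.14].

## Interface

Orientations are given as a unit quaternion [x, y, z, w].
In Python, from workcell import env, viewer gives the robot as it stands.
- The arm moves only by the shell command python3 -m crank FILE, which reads ROWS from the file FILE. ROWS is one flat JSON list of numbers that holds 1 to 8 rows one after another, with no inner brackets; each row has 7 numbers: the finger opening in m, then dx, dy, dz in m, then a rotation vector rx, ry, rz in rad; each row is the pose to reach, as a shift and turn from the pose commanded when the command began, along the tool's axes at that moment; what a row does not reach only later rows make up. A row lasts 1/10 s, in which the tool goes at most 0.05 m and 0.15 rad, less where a joint would pass 70% of its speed; a pose out of reach is approached as far as the arm can. The fingers move at their own pace and stop on an object; the grip force is fixed at half the most. Time passes only in rows, so rows that do not move let the fingers close. It prints the time, the measured TCP pose, the force, the opening and the grip force at its end. Input that does not fit is refused with a message, and nothing moves.
- env.get_obs(): the state, without advancing time (a new reading comes with each control period).
- viewer.get_image(name): name is "scene" or "top" or "wrist"; returns a dict with "pixels" (400x640x3 uint8, red, green, blue), "fx", "fy", "cx", "cy" (pixels), "R" (3x3) and "t" (3): a world point X has camera coordinates R X + t. Camera axes: x right, y down, z forward; pixel columns grow to the right and rows downward; lengths in m; the calibration is good to about 2 mm. A picture is of the moment at which its call begins. There is no depth.
- env.job_done(): hands the job in; it is judged then, once.
The state is a dict: "t": time; "joint_pos": joint angles; "qvel": joint speeds; "effort": joint torques, N m; "tool_pos": TCP position; "orientation": TCP orientation; "force": force on the tool from outside, world axes, zero at the start; "moment": the same for the moment, N m; "opening": finger opening in m; "gripper_force": force on a finger pad.
Only numpy, scipy, OpenCV 4.12 (cv2) and the standard library are available. Lean on these libraries where they do the work, as an engineer would, in place of code of your own. Each camera call takes 0.05 s, during which the arm holds its last target. There are 200 camera calls.

## Task

Pick up the dark steel stick-on hook and press its backplate flat against the middle of the tilted wooden panel of the jewellery stand, square with the panel and with the hook's nose towards the panel's upper edge. Feel for the slope so that the whole backplate sits flush, press firmly but without forcing it or shifting the panel's tilt, and finish while still gripping the hook and pressing it there, as one does while the adhesive pad takes hold. Leave the plant pot, the camera lens and the glass bowl where they are.

Things in the scene. Friction and masses are not known exactly. Their poses are not given: they have to be found in the camera images.
- hook: loose dark steel hook, 0.08-0.18 kg, lying on its backplate, 64 (x) x 44 (y) x 8 mm. Upright fin 14 mm thick in y (grip its two flat sides), x -16 to +10 mm, 42 mm high over all; at its top a nose, equally thick, reaches to x +35 mm (30-49 mm high). Origin: centre of the backplate's underside; x along it towards the nose, y across, z to the fin's side
- hook_tip (a point): end of the hook's nose: 35 mm along the hook's x, 42 mm above the backplate's underside; axes as the hook's
- stand: fixed jewellery stand: light wooden base 150 (x) x 210 (y) x 16 mm, two side cheeks (36 mm wide, 14 thick, top 100 mm above the table, inner faces 90 mm from the middle) that carry the tilting panel between them, brass thumb knobs outside. Origin: centre of the base's underside; x away from the robot, z up
- panel_face (a point): middle of the panel's front face. The panel is a wooden board 130 mm (x, up the slope) x 170 (y, level) x 12, turning about a level axis 85 mm above the table and 8 mm behind this point. x up the slope to the upper edge, y level to the left, z straight out of the face (up and towards the robot)
- panel_edge (a point): middle of the panel's upper edge on the front face, 65 mm up the slope from the middle; axes as panel_face
- panel (a joint): slope of the panel in rad: 0 lies level, larger leans it back so that its face looks more to the robot; starts between 0.22 and 0.55 (13 to 31 degrees). A stiff friction hinge (slips only at about 6 N m), so that a push of 40 N near the middle does not move it
- pot: bystander: small terracotta plant pot on a green saucer, 96 mm wide, about 115 mm high with its plant. Origin: centre of its underside
- lens: bystander: black camera lens standing upright, 74 mm in diameter, 71 mm high. Origin: centre of its underside
- bowl: bystander: clear glass bowl, 140 mm wide, 75 mm high. Origin: centre of its underside
Not all that is in view belongs to the job. There is more than one size of the hook; the one meant has the size given above.

How it is judged:
On the way, in this order (a step that is already met when the one before it is completed fails the run):
1. the hook is lifted clear in the fingers, touching nothing else (height (world z) of hook above 0.04 m and contact force between the fingers and hook above 0.3 N and contact force between hook and stand below 0.1 N), for 0.2 s.
2. the backplate is pressed flush on the middle of the panel (x of hook in the frame of panel_face between -0.015 and 0.015 m and y of hook in the frame of panel_face between -0.015 and 0.015 m and z of hook in the frame of panel_face between -0.003 and 0.003 m and angle between the z axis of hook and the z axis of panel_face, either way round below 0.035 rad and angle between the x axis of hook and the x axis of panel_face, either way round below 0.12 rad and x of hook_tip in the frame of panel_face above 0.01 m and contact force between hook and stand between 3 and 40 N and contact force between the fingers and hook above 2 N), for 0.3 s.
At the end, for the whole second after the job is handed in: The fingers still hold the hook (over 2 N on it) and press it on the panel with 3 to 40 N; its backplate is within 15 mm of the panel's middle each way, within 3 mm of the face, within 2 degrees of parallel to it and within 7 degrees of square, nose towards the upper edge; it is at rest (all of step 2 and linear speed of hook below 0.01 m/s and angular speed of hook below 0.05 rad/s and height (world z) of hook above 0.06 m); the arm keeps its last pose, push and grip.
It fails at once if the hook is forced against the stand with over 60 N (contact force between hook and stand above 60 N).
It fails at once if the panel's tilt is shifted (upper edge over 8 mm) (distance of panel_edge from where it was at the start of the episode above 0.008 m).
It fails at once if the pot is disturbed (over 30 mm) (distance of pot from where it was at the start of the episode above 0.03 m).
It fails at once if the lens is disturbed (over 30 mm) (distance of lens from where it was at the start of the episode above 0.03 m).
It fails at once if the bowl is disturbed (over 30 mm) (distance of bowl from where it was at the start of the episode above 0.03 m).
It also fails if it takes over 38 s, if anything falls off the work surface, if the arm or the gripper's body presses on something with over 40 N, if the wrist force passes 120 N, or if a joint passes its speed limit or range.

## Working session

There is one attempt and no reset: what is moved stays moved. The work goes in short steps, Python scripts to look and compute and a shell command to move; the robot and the scene stay as the last step left them, time stands still between calls to the robot, and variables do not carry over. Pictures are saved under pics/ and viewed, at most 10 in all, crops included, and the job is handed in when it is done.

```bash
mkdir -p pics; cat > h.py <<'E'
import numpy as np, cv2, pickle
from workcell import env, viewer
from scipy.spatial.transform import Rotation as Rn
def snap(name, tag):
    d=viewer.get_image(name); pickle.dump(d,open(f'pics/{tag}.pkl','wb'))
    cv2.imwrite(f'pics/{tag}.png',cv2.cvtColor(d['pixels'],cv2.COLOR_RGB2BGR)); return d
def load(tag): return pickle.load(open(f'pics/{tag}.pkl','rb'))
def ray(d,u,v):
    R=np.array(d['R']);t=np.array(d['t'])
    r=R.T@np.array([(u-d['cx'])/d['fx'],(v-d['cy'])/d['fy'],1.]); return -R.T@t, r/np.linalg.norm(r)
def onz(d,u,v,z):
    o,r=ray(d,u,v); return o+r*(z-o[2])/r[2]
def tri(*obs):
    A=0;b=0
    rs=[ray(*o) for o in obs]
    for o,r in rs:
        P=np.eye(3)-np.outer(r,r); A=A+P; b=b+P@o
    X=np.linalg.solve(A,b); return X,[round(1e3*np.linalg.norm((np.eye(3)-np.outer(r,r))@(X-o)),1) for o,r in rs]
def proj(d,X):
    c=np.array(d['R'])@X+np.array(d['t']); return d['fx']*c[0]/c[2]+d['cx'],d['fy']*c[1]/c[2]+d['cy']
E
python3 - <<'E'
from h import *
a=snap('scene','s0');b=snap('top','t0')
for d in(a,b): print(d['fx'],np.round(ray(d,320,200),3))
o=env.get_obs();print(o)
E
```

```text
365.950083347496 [[ 0.945  0.645  0.694]
 [-0.393 -0.684 -0.615]]
470.7825730090396 [[ 0.468  0.003  1.259]
 [ 0.098 -0.005 -0.995]]
{'t': 0.1, 'joint_pos': array([-1.31660778e+00,  3.00446033e-01,  1.52148896e+00,  1.54901719e-05,
        1.32067715e+00, -6.65713062e-02]), 'qvel': array([ 0.00080404, -0.00146759, -0.00307573, -0.00037722,  0.00031155,
        0.00173795]), 'effort': array([ 5.85948019e-04, -5.32647479e+01, -3.53287661e+01,  7.09240395e-02,
        2.34971009e-02, -8.26999712e-05]), 'tool_pos': array([ 0.17335986, -0.52169205,  0.16513906]), 'orientation': array([ 9.87166861e-01,  1.59691351e-01, -4.02779632e-05, -5.08203445e-04]), 'force': array([ 0.69749934,  0.32021233, -0.02101161]), 'moment': array([-0.0007507 ,  0.02205703,  0.00825048]), 'gripper_force': 0.0, 'opening': 0.09380973236133519}
```

View pics/s0.png

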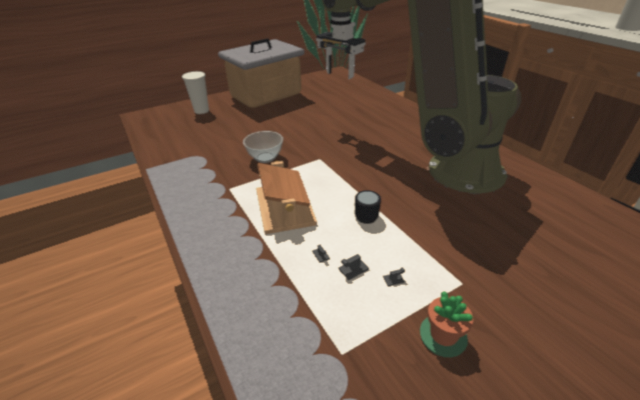

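View pics/t0.png

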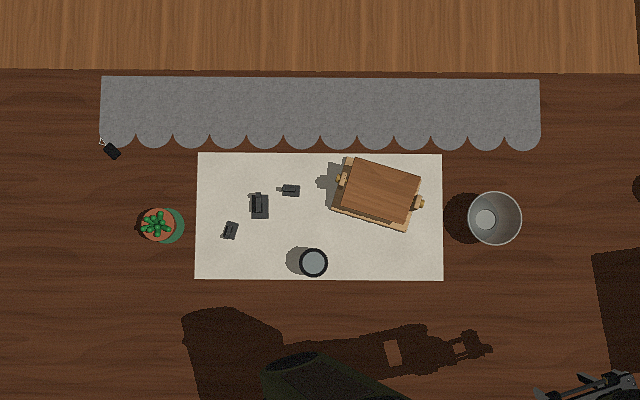

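The three candidates are all dark hooks. In scene/top pixels they are A (321,254)/(290,190), B (353,267)/(259,205) and C (395,277)/(230,230). The stand is at top (377,193), the lens at (313,262), the pot at (160,225) and the bowl at (495,218). B looks about 64x44 mm at roughly 374 px/m. I'll check that in a close crop.

```bash
python3 - <<'E'
from h import *
a=cv2.imread('pics/t0.png')[170:250,210:310]; b=cv2.imread('pics/s0.png')[235:295,300:420]
c=cv2.imread('pics/t0.png')[145:245,310:435]
A=cv2.resize(a,(400,320),interpolation=3);B=cv2.resize(b,(600,300)[0:2],interpolation=3);B=cv2.resize(b,(480,240),interpolation=3)
C=cv2.resize(c,(400,320),interpolation=3)
im=np.zeros((560,800,3),np.uint8);im[:320,:400]=A;im[:320,400:]=C;im[320:,:480]=B
cv2.imwrite('pics/c0.png',im)
E
```

```text
(no output)
```

View pics/c0.png

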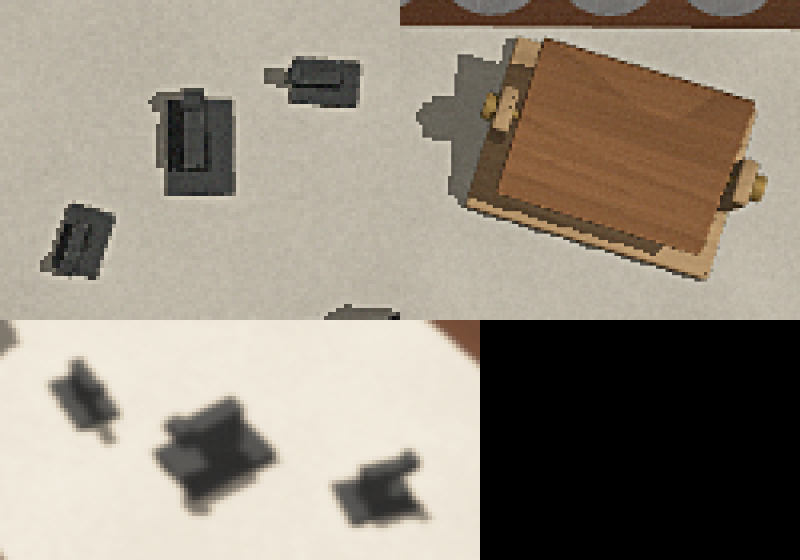

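B has the size given: its plate is about 25x18 px, or 66x48 mm. A and C are smaller. B's nose points up in the top image (world +x), and its fin runs along crop (165-207, 88-170). The stand is yawed about -17°. Next I'll estimate positions and plan wrist views.

```bash
python3 - <<'E'
from h import *
t=load('t0');s=load('s0')
f=lambda x,y:(210+x/4,170+y/4)
P=[onz(t,*f(*p),0.008) for p in[(163,96),(236,96),(236,195),(163,195)]]
print('plate',np.round(P,4),np.mean(P,0))
g=lambda x,y:(310+(x-400)*125/400,145+y*100/320)
for n,p,z in[('baseL',(468,206),.016),('baseR',(706,279),.016),('pUL',(543,38),.115),('pUR',(755,100),.115),('pLR',(702,255),.06),('pLL',(498,192),.06)]: print(n,np.round(onz(t,*g(*p),z),4))
# tool & wrist
o=env.get_obs();R=Rn.from_quat(o['orientation']).as_matrix();print(np.round(R,3))
w=snap('wrist','w0');oo,r=ray(w,320,200)
print(w['fx'],'cam in tool',np.round(R.T@(oo-o['tool_pos']),4),'axis',np.round(R.T@r,3),np.round(R.T@np.array(w['R']).T,3))
C=np.mean(P,0);C[2]=.2;C[0]-=.05
print('delta tool',R.T@(C-o['tool_pos']))
E
```

```text
plate [[0.6061 0.1818 0.008 ]
 [0.6065 0.133  0.008 ]
 [0.5403 0.132  0.008 ]
 [0.5399 0.1806 0.008 ]] [0.57319634 0.1568532  0.008     ]
baseL [ 0.5658 -0.0332  0.016 ]
baseR [ 0.5069 -0.2297  0.016 ]
pUL [ 0.688  -0.0873  0.115 ]
pUR [ 0.6411 -0.2498  0.115 ]
pLR [ 0.5246 -0.2185  0.06  ]
pLL [ 0.5738 -0.0558  0.06  ]
[[ 0.949  0.315 -0.   ]
 [ 0.315 -0.949  0.001]
 [ 0.    -0.001 -1.   ]]
296.5980492753498 cam in tool [ 0.0672  0.0006 -0.2187] axis [-0.251 -0.     0.968] [[-0.    -0.973 -0.229]
 [ 1.    -0.    -0.   ]
 [ 0.    -0.229  0.973]]
delta tool [ 0.54593129 -0.53367488 -0.03427342]
```

```bash
echo '[0.094,0.05,-0.02,-0.03,0,0,0,0.094,0.095,-0.04,-0.04,0,0,0,0.094,0.14,-0.06,-0.05,0,0,0,0.094,0.185,-0.08,-0.06,0,0,0,0.094,0.23,-0.10,-0.07,0,0,0,0.094,0.275,-0.12,-0.08,0,0,0,0.094,0.32,-0.14,-0.09,0,0,0,0.094,0.36,-0.16,-0.09,0,0,0]' > mv.in && python3 -m crank mv.in
echo '[0.094,0.045,-0.02,0,0,0,0.15,0.094,0.045,-0.02,0,0,0,0.3,0.094,0.045,-0.02,0,0,0,0.45,0.094,0.045,-0.02,0,0,0,0.6,0.094,0.045,-0.02,0,0,0,0.62,0.094,0.045,-0.02,0,0,0,0.62]' > mv.in && python3 -m crank mv.in
python3 -c "
from h import *
snap('wrist','w1');print(env.get_obs()['qvel'].round(3))"
echo '[0.094,0,-0.05,0,0,0,0,0.094,0,-0.10,0,0,0,0,0.094,0,-0.14,0,0,0,0,0.094,0,-0.14,0,0,0,0]' > mv.in && python3 -m crank mv.in
python3 - <<'E'
from h import *
snap('wrist','w2');print(env.get_obs()['qvel'].round(3))
a=cv2.imread('pics/w1.png');b=cv2.imread('pics/w2.png')
im=np.zeros((600,800,3),np.uint8)
cv2.imwrite('pics/w12.png',np.vstack([cv2.resize(a,(480,300),interpolation=3),cv2.resize(b,(480,300),interpolation=3)]))
E
```

```text
t: 0.95
tool_pos: [0.4609, -0.2601, 0.2564]
orientation: [0.987, 0.16, 0.001, 0.001]
force: [0.9, -0.5, -0.7]
opening: 0.0942
gripper_force: 0.0
t: 1.55
tool_pos: [0.4958, -0.2283, 0.2551]
orientation: [0.989, -0.149, -0.0, -0.0]
force: [0.4, 0.5, 0.1]
opening: 0.094
gripper_force: 0.0
[-0.002 -0.001 -0.002  0.     0.001 -0.015]
t: 2.0
tool_pos: [0.5379, -0.0909, 0.2552]
orientation: [0.989, -0.146, -0.0, -0.0]
force: [-0.8, -0.9, 0.1]
opening: 0.094
gripper_force: 0.0
[-0.059 -0.003  0.005 -0.008  0.    -0.022]
```

View pics/w12.png

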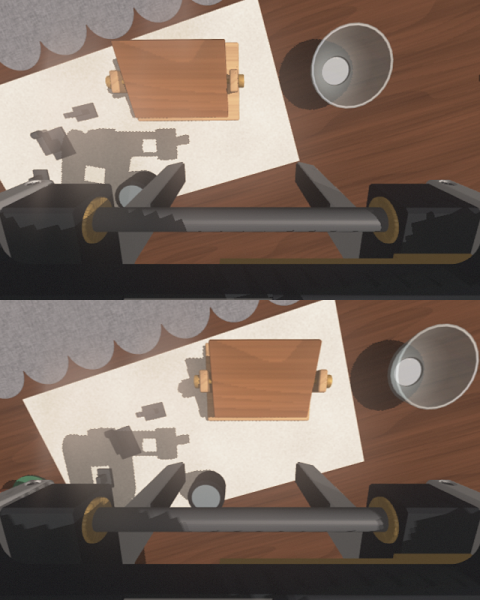

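```bash
python3 - <<'E'
from h import *
E={'w1':[(150.7,53.3),(297,53),(301,159),(183,158)],'w2':[(279,53),(428,53),(410,157),(283,157)],'t0':[(354.5,157),(421,176),(404.5,225),(340.5,205)]}
ims=[]
for k,c in E.items():
    g=cv2.cvtColor(cv2.imread(f'pics/{k}.png'),cv2.COLOR_BGR2GRAY)
    r=cv2.cornerSubPix(g,np.float32(c).reshape(-1,1,2),(4,4),(-1,-1),(3,50,.01)).reshape(-1,2);print(k,r.round(1).tolist())
for k,x0 in(('w1',140),('w2',262)):
    ims.append(cv2.resize(cv2.imread(f'pics/{k}.png')[45:165,x0:x0+190],None,fx=2.5,fy=2.5,interpolation=cv2.INTER_NEAREST))
cv2.imwrite('pics/pc.png',np.vstack(ims))
E
```

```text
w1 [[148.6999969482422, 52.0], [298.70001220703125, 51.5], [299.5, 159.39999389648438], [182.0, 157.1999969482422]]
w2 [[278.70001220703125, 50.29999923706055], [428.3999938964844, 53.400001525878906], [410.20001220703125, 158.3000030517578], [283.0, 157.0]]
t0 [[355.5, 153.8000030517578], [420.29998779296875, 176.3000030517578], [404.5, 225.0], [340.5, 205.0]]
```

View pics/pc.png

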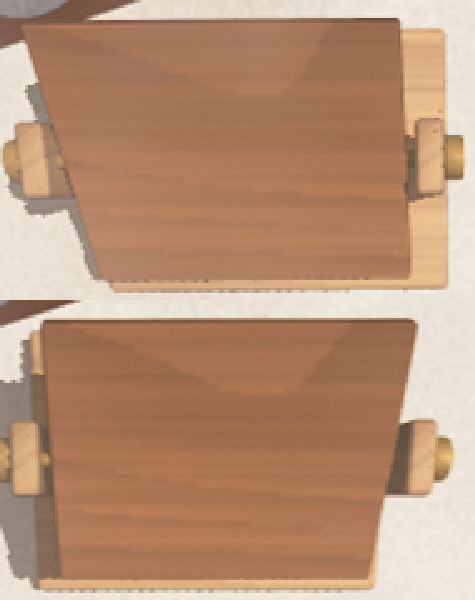

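```bash
cat > fit.py <<'E'
from h import *
from scipy.optimize import least_squares
O={'w1':[(149.2,55),(300,54.5),(304,156.2),(180.4,156.6)],'w2':[(279.6,54.2),(428.4,54.2),(410,156.2),(286.4,155.8)],'t0':[(354.4,157.2),(420.9,176.3),(404.5,224.7),(340.5,205)]}
L=[(.065,.085),(.065,-.085),(-.065,-.085),(-.065,.085)]
D={k:load(k) for k in O}
def frame(p):
    yaw,t=p[2],p[3]
    R=Rn.from_euler('ZY',[yaw,-t]).as_matrix()
    return R,np.array([p[0],p[1],p[4] if len(p)>4 else .085])+.008*R[:,2]
def res(p,ks):
    R,M=frame(p);return np.concatenate([np.array(proj(D[k],M+R@np.array([a,b,0])))-o for k in ks for (a,b),o in zip(L,O[k])])
if __name__=='__main__':
    for ks in(['w1','w2'],['w1','w2','t0'],['t0']):
        for p0 in([.607,-.153,-.3,.35],[.607,-.153,-.3,.35,.085]):
            s=least_squares(res,p0,args=(ks,));print(ks,s.x.round(4),np.abs(s.fun).max().round(2),(s.fun.std()).round(2))
            cov=np.linalg.inv(s.jac.T@s.jac)*s.fun.var();print('  sd',np.sqrt(np.diag(cov)).round(4))
    s=least_squares(res,[.607,-.153,-.3,.35],args=(['w1','w2'],));print(s.fun.reshape(-1,2).round(1).tolist());R,M=frame(s.x);print('M',M)
    b=M+R@np.array([.065,.085,-.012]);print('back UL',proj(D['w1'],b),proj(D['w2'],b))
    for i,(a,c) in enumerate(L): print(tri((D['w1'],*O['w1'][i]),(D['w2'],*O['w2'][i])),(M+R@np.array([a,c,0])).round(4))
E
python3 fit.py
```

```text
['w1', 'w2'] [ 0.609  -0.1518 -0.2959  0.3997] 2.53 1.01
  sd [0.0004 0.0004 0.0041 0.0154]
['w1', 'w2'] [ 0.6095 -0.1515 -0.2956  0.389   0.081 ] 1.51 0.68
  sd [0.0003 0.0003 0.0028 0.011  0.0009]
['w1', 'w2', 't0'] [ 0.609  -0.1519 -0.294   0.3984] 2.53 0.91
  sd [0.0004 0.0004 0.0035 0.0136]
['w1', 'w2', 't0'] [ 0.6094 -0.1518 -0.2938  0.3885  0.0813] 1.44 0.7
  sd [0.0003 0.0003 0.0027 0.011  0.0009]
['t0'] [ 0.6092 -0.1529 -0.2784  0.401 ] 0.52 0.33
  sd [0.0004 0.0004 0.0041 0.0237]
['t0'] [ 0.6099 -0.1538 -0.2792  0.3788  0.0778] 0.48 0.3
  sd [0.0006 0.0007 0.0037 0.0272 0.0049]
[[-1.5, -0.6], [0.7, -0.8], [0.7, 0.5], [0.2, 0.6], [-1.7, -0.4], [2.5, -0.1], [-0.2, 0.8], [-0.7, 1.0]]
M [ 0.60598186 -0.15087445  0.09236945]
back UL (np.float64(152.61125549048697), np.float64(52.17841687360212)) (np.float64(279.1093884695859), np.float64(51.61278957728348))
(array([ 0.68681951, -0.08874669,  0.11846686]), [np.float64(0.1), np.float64(0.1)]) [ 0.688  -0.087   0.1177]
(array([ 0.63940971, -0.24880861,  0.11245109]), [np.float64(0.3), np.float64(0.3)]) [ 0.6385 -0.2496  0.1177]
(array([ 0.52535323, -0.21437225,  0.07003767]), [np.float64(0.2), np.float64(0.2)]) [ 0.5239 -0.2147  0.0671]
(array([ 0.57446729, -0.05382312,  0.07033989]), [np.float64(0.2), np.float64(0.2)]) [ 0.5735 -0.0521  0.0671]
```

The panel sits at tilt ≈0.39, yaw ≈-0.295 and face middle ≈(0.606,-0.151,0.091), consistent with the given heights. Now to look closely at the hook.

```bash
echo '[0.094,-0.015,-0.045,0.01,0,0,-0.1,0.094,-0.03,-0.09,0.02,0,0,-0.2,0.094,-0.045,-0.14,0.03,0,0,-0.29,0.094,-0.06,-0.19,0.03,0,0,-0.29,0.094,-0.072,-0.239,0.03,0,0,-0.29,0.094,-0.072,-0.239,0.03,0,0,-0.29,0.094,-0.072,-0.239,0.03,0,0,-0.29]' > mv.in && python3 -m crank mv.in
python3 -c "
from h import *
snap('wrist','w3')"
echo '[0.094,-0.04,-0.03,0,0,0,0,0.094,-0.08,-0.06,0,0,0,0,0.094,-0.08,-0.06,0,0,0,0,0.094,-0.08,-0.06,0,0,0,0]' > mv.in && python3 -m crank mv.in
python3 - <<'E'
from h import *
snap('wrist','w4')
c=proj(load('w3'),np.array([.573,.157,.02]));e=proj(load('w4'),np.array([.573,.157,.02]));print(c,e)
ims=[]
for k,(u,v) in(('w3',c),('w4',e)):
    x0=int(np.clip(u-50,0,540));y0=int(np.clip(v-60,0,280));print(k,x0,y0)
    ims.append(cv2.resize(cv2.imread(f'pics/{k}.png')[y0:y0+120,x0:x0+100],None,fx=4,fy=4,interpolation=3))
cv2.imwrite('pics/hc.png',np.hstack(ims))
E
```

```text
t: 2.75
tool_pos: [0.5388, 0.155, 0.225]
orientation: [1.0, -0.004, -0.0, 0.0]
force: [-0.6, -1.1, -0.1]
opening: 0.094
gripper_force: 0.0
t: 3.2
tool_pos: [0.4596, 0.2145, 0.2259]
orientation: [1.0, -0.005, 0.001, -0.0]
force: [0.5, -0.4, -0.6]
opening: 0.0941
gripper_force: 0.0
(np.float64(318.26077492317216), np.float64(147.4498679241969)) (np.float64(361.5010826610705), np.float64(88.3734362176096))
w3 268 87
w4 311 28
```

View pics/hc.png

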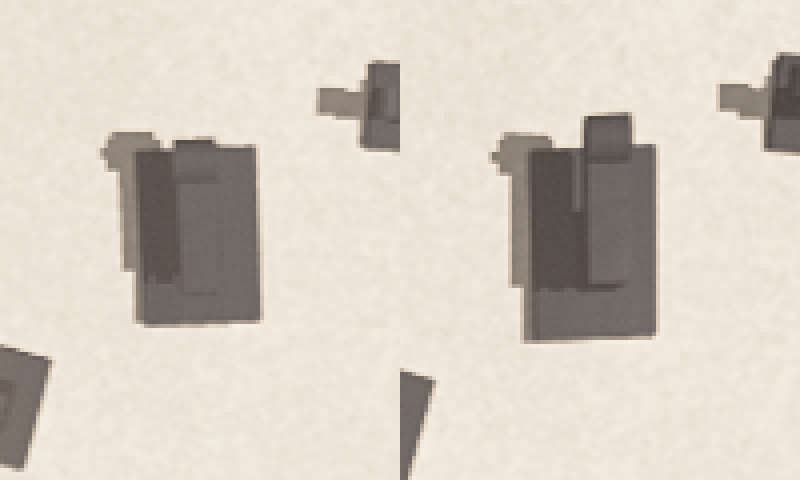

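```bash
python3 - <<'E'
from h import *
a=load('w3');b=load('w4');t=load('t0')
A=[(133,150),(257,146),(262,321),(137,325)];B=[(128,148),(257,145),(257,335),(124,341)]
q=[];w=[]
for p,r in zip(A,B):
    P=(268+p[0]/4,87+p[1]/4);Q=(311+r[0]/4,28+r[1]/4)
    x=tri((a,*P),(b,*Q))[0];q.append(x);print(x.round(4),onz(a,*P,.006).round(4),onz(b,*Q,.006).round(4));w.append((onz(a,*P,.006)+onz(b,*Q,.006))/2)
w=np.array(w);c=w.mean(0);ux=w[0]+w[1]-w[2]-w[3];print('centre',c,'yaw',np.arctan2(ux[1],ux[0]),'size',np.linalg.norm(ux)/2,np.linalg.norm(w[0]+w[3]-w[1]-w[2])/2)
for p,r in(((176,140),(184,116)),((216,139),(232,115))):print('nose',tri((a,268+p[0]/4,87+p[1]/4),(b,311+r[0]/4,28+r[1]/4)))
o=env.get_obs();R=Rn.from_quat(o['orientation']).as_matrix();print(o['tool_pos'],R.round(3))
y=np.arctan2(ux[1],ux[0]);g=c+np.array([np.cos(y),np.sin(y),0])*-.003;g[2]=.013
print('goal',g,'delta',R.T@(g-o['tool_pos']),'tool yaw',np.arctan2(R[1,0],R[0,0]))
E
```

```text
[0.6049 0.1813 0.0078] [0.6048 0.1813 0.006 ] [0.6054 0.1813 0.006 ]
[0.6059 0.1367 0.0056] [0.6059 0.1367 0.006 ] [0.6059 0.1369 0.006 ]
[0.5426 0.1348 0.0061] [0.5426 0.1347 0.006 ] [0.5427 0.1348 0.006 ]
[0.541  0.1817 0.0019] [0.5414 0.1812 0.006 ] [0.5411 0.1822 0.006 ]
centre [0.5737083  0.15863838 0.006     ] yaw 0.012548008041148837 size 0.06353651841407236 0.045733041542570456
nose (array([0.60843219, 0.1654516 , 0.03847168]), [np.float64(0.7), np.float64(0.7)])
nose (array([0.60816039, 0.15154666, 0.04285549]), [np.float64(0.1), np.float64(0.1)])
[0.46013556 0.21426434 0.22567139] [[ 1.    -0.01   0.001]
 [-0.01  -1.    -0.   ]
 [ 0.001  0.    -1.   ]]
goal [0.57070854 0.15860074 0.013     ] delta [0.11097473 0.05449873 0.21276381] tool yaw -0.010473582582843996
```

Measured 63.5x45.7 mm, plate top ≈6 mm high, nose ≈41 mm high: this is the right hook. Moving above it and then down.

```bash
echo '[0.06,0.04,0.02,0.02,0,0,-0.02,0.06,0.08,0.04,0.05,0,0,-0.023,0.06,0.111,0.0545,0.09,0,0,-0.023,0.06,0.111,0.0545,0.13,0,0,-0.023,0.06,0.111,0.0545,0.15,0,0,-0.023,0.06,0.111,0.0545,0.15,0,0,-0.023]' > mv.in && python3 -m crank mv.in
python3 - <<'E'
from h import *
o=env.get_obs();R=Rn.from_quat(o['orientation']).as_matrix()
print(o['tool_pos'],R.T@(np.array([.5707,.1586,.013])-o['tool_pos']),np.arctan2(R[1,0],R[0,0]),o['qvel'].round(3))
E
```

```text
t: 3.85
tool_pos: [0.569, 0.1577, 0.0717]
orientation: [1.0, 0.006, -0.003, 0.001]
force: [-0.7, 0.4, 0.4]
opening: 0.0604
gripper_force: 0.0
[0.56901283 0.1576586  0.07169047] [ 0.00205162 -0.00100333  0.05867783] 0.01118500584021436 [ 0.021 -0.068 -0.056  0.002  0.052  0.004]
```

```bash
echo '[0.06,0,0,0.03,0,0,0,0.06,0,0,0.05,0,0,0,0.06,0,0,0.061,0,0,0,0.06,0,0,0.061,0,0,0,0.06,0,0,0.061,0,0,0]' > mv.in && python3 -m crank mv.in
python3 - <<'E'
from h import *
o=env.get_obs();R=Rn.from_quat(o['orientation']).as_matrix()
print(o['tool_pos'],R.T@(np.array([.5707,.1586,.013])-o['tool_pos']),np.arctan2(R[1,0],R[0,0]),R[:,2].round(4),o['force'])
E
```

```text
t: 4.35
tool_pos: [0.5708, 0.16, 0.0158]
orientation: [1.0, 0.007, 0.001, -0.0]
force: [0.0, 0.5, -0.2]
opening: 0.0599
gripper_force: 0.0
[0.5707628  0.16000173 0.01578388] [-8.65255005e-05  1.40166228e-03  2.78327267e-03] 0.013467614980434502 [ 1.7e-03  3.0e-04 -1.0e+00] [ 0.02051495  0.48654782 -0.2123262 ]
```

```bash
echo '[0.06,0,0.001,0.002,0,0,0,0.0,0,0.001,0.002,0,0,0,0.0,0,0.001,0.002,0,0,0,0.0,0,0.001,0.002,0,0,0,0.0,0,0.001,0.002,0,0,0,0.0,0,0.001,0.002,0,0,0,0.0,0,0.001,0.002,0,0,0,0.0,0,0.001,0.002,0,0,0]' > mv.in && python3 -m crank mv.in
echo '[0.0,0,0,-0.02,0,0,0,0.0,0,0,-0.06,0,0,0,0.0,0,0,-0.10,0,0,0,0.0,0,0,-0.14,0,0,0,0.0,0,0,-0.17,0,0,0,0.0,0,0,-0.17,0,0,0,0.0,0,0,-0.17,0,0,0,0.0,0,0,-0.17,0,0,0]' > mv.in && python3 -m crank mv.in
python3 - <<'E'
from h import *
w=snap('wrist','w5');s=snap('scene','s5')
o=env.get_obs();print(o)
u,v=proj(s,o['tool_pos']);u,v=int(u),int(v)
wc=cv2.resize(cv2.imread('pics/w5.png')[150:350,200:440],(480,400),interpolation=3)
sc=cv2.resize(cv2.imread('pics/s5.png')[max(v-50,0):max(v-50,0)+100,u-40:u+40],(320,400),interpolation=3)
print(u,v);cv2.imwrite('pics/g5.png',np.hstack([wc,sc]))
E
```

```text
t: 5.15
tool_pos: [0.5698, 0.1592, 0.0123]
orientation: [1.0, 0.007, -0.0, 0.0]
force: [0.7, 0.4, -0.3]
opening: 0.007
gripper_force: 0.0
t: 5.95
tool_pos: [0.5693, 0.159, 0.1808]
orientation: [1.0, 0.007, -0.001, 0.0]
force: [-0.1, 1.0, 0.5]
opening: 0.0005
gripper_force: 0.0
{'t': 6.05, 'joint_pos': array([2.10457061e-01, 3.83220240e-01, 1.37429743e+00, 3.17243110e-05,
       1.38630064e+00, 1.76744621e+00]), 'qvel': array([-3.12835889e-04, -3.11221209e-03, -6.71703531e-03, -2.75654948e-04,
        3.84002706e-03, -9.60730948e-06]), 'effort': array([ 9.38274607e-03, -5.90865362e+01, -3.62072217e+01,  1.13088779e-03,
       -7.93388067e-02, -3.21844460e-06]), 'tool_pos': array([0.56938317, 0.15906749, 0.18093439]), 'orientation': array([ 9.99975571e-01,  6.90060055e-03, -1.09300028e-03,  2.09690250e-04]), 'force': array([ 0.15247505,  0.76934339, -0.25222602]), 'moment': array([0.05194995, 0.02670875, 0.00310959]), 'gripper_force': 0.0, 'opening': 0.0006915039998351618}
358 213
```

View pics/g5.png

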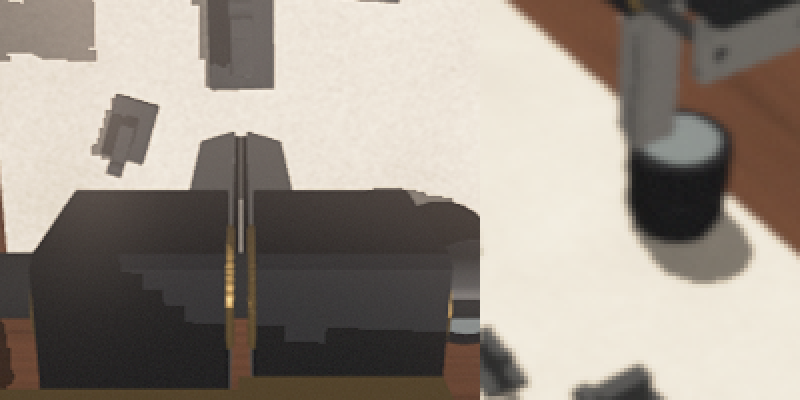

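The fingers closed on nothing. The hook is still lying at w5 crop (240,40), and the fingertips show at crop (240,133). I'll check where it is now.

```bash
python3 - <<'E'
from h import *
w=load('w5');o=env.get_obs()
print('tip proj',proj(w,o['tool_pos']),'hook lower edge',onz(w,302.5,194.5,.006),onz(w,337,194.5,.006))
print(proj(w,np.array([.573,.1586,.006])))
for k in('w0','w1','w3','w5'):
  d=load(k);print(k,ray(d,320,200)[0].round(4),ray(d,320,200)[1].round(4))
cv2.imwrite('pics/h5.png',cv2.resize(cv2.imread('pics/w5.png')[90:240,220:420],(800,600),interpolation=3))
E
```

```text
tip proj (np.float64(319.69881660104244), np.float64(213.21461996563474)) hook lower edge [0.54152892 0.18235721 0.006     ] [0.5421639  0.13528081 0.006     ]
(np.float64(320.22174806313393), np.float64(171.91413712066824))
w0 [ 0.2374 -0.5013  0.3838] [-0.2386 -0.0779 -0.968 ]
w1 [ 0.5603 -0.2483  0.4737] [-0.2404  0.0751 -0.9678]
w3 [0.6062 0.1542 0.4437] [-0.2516  0.0021 -0.9678]
w5 [0.6371 0.1597 0.3994] [-0.2533 -0.0033 -0.9674]
```

View pics/h5.png

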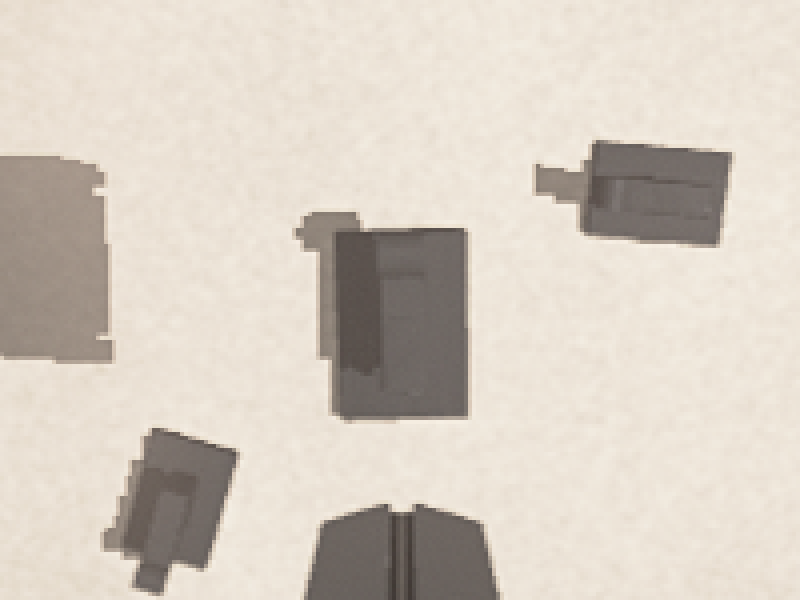

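The hook has not moved (h5: plate at (335-467, 230-418)). In s5 the fingertip shows at about (360,199), above the projected TCP at (358,213), so the real fingertip may be higher than the reported TCP. I'll triangulate it.

```bash
python3 - <<'E'
from h import *
w=load('w5');s=load('s5');o=env.get_obs()
print(o['tool_pos'])
for v in(197,199,201):print(tri((w,320,216.5),(s,360.5,v)))
# lens, pot sanity for scene calibration vs top
t=load('t0');s0=load('s0')
for n,X in(('plate corner',[.6059,.1367,.008]),('plate c2',[.5426,.1348,.008]),('nose',[.6083,.1585,.049])):print(n,proj(s0,np.array(X)))
im=s['pixels'];print('col profile gray at u=360'); print([int(x) for x in im[185:225,360].mean(1)])
print([int(x) for x in im[185:225,356].mean(1)])
E
```

```text
[0.56938317 0.15906749 0.18093439]
(array([0.57554633, 0.1615303 , 0.22686469]), [np.float64(6.2), np.float64(6.2)])
(array([0.57426477, 0.16124731, 0.22109497]), [np.float64(5.6), np.float64(5.6)])
(array([0.57297159, 0.16096372, 0.21526497]), [np.float64(5.0), np.float64(5.0)])
plate corner (np.float64(337.59546016156867), np.float64(266.94060766004884))
plate c2 (np.float64(358.17223166784726), np.float64(256.5575223727342))
nose (np.float64(341.9834124273991), np.float64(261.56126128217653))
col profile gray at u=360
[103, 103, 103, 102, 104, 105, 105, 105, 103, 103, 104, 104, 105, 115, 132, 135, 112, 73, 49, 41, 31, 25, 28, 28, 26, 26, 24, 27, 27, 25, 24, 25, 24, 25, 27, 30, 46, 81, 109, 122]
[86, 86, 88, 90, 89, 88, 87, 88, 88, 89, 88, 88, 89, 91, 86, 69, 50, 42, 32, 32, 31, 32, 33, 31, 32, 29, 29, 31, 32, 38, 51, 67, 93, 107, 120, 146, 189, 216, 222, 226]
```

```bash
python3 - <<'E'
from h import *
w=load('w5');s=load('s5')
o,r=ray(w,320,216.5);print('wrist front edge',(o+r*(.577-o[0])/r[0]).round(4))
for z in(.20,.205,.21,.215,.22): print(z,np.round([proj(s,np.array([.577,y,z])) for y in(.155,.160,.168)],1).tolist())
# open-finger tips in w1, tip inner/outer
w1=load('w1');im=cv2.imread('pics/w1.png');print(np.round(proj(w1,np.array([.4958,-.2283,.2551])),1))
# wrist motion of tip with opening: compare tip rows
for k in('w1','w2','w3','w4'):
    g=cv2.cvtColor(cv2.imread(f'pics/{k}.png'),6);print(k,[int(x) for x in g[205:235,388:392].mean(1)],[int(x) for x in g[205:235,250:254].mean(1)])
E
```

```text
wrist front edge [0.577  0.1589 0.2128]
0.2 [[354.7, 206.5], [356.1, 207.7], [358.2, 209.7]]
0.205 [[354.8, 204.6], [356.2, 205.9], [358.4, 207.9]]
0.21 [[354.9, 202.8], [356.3, 204.0], [358.5, 206.1]]
0.215 [[355.0, 200.9], [356.4, 202.2], [358.6, 204.2]]
0.22 [[355.1, 199.1], [356.5, 200.3], [358.7, 202.3]]
[320.2 213.3]
w1 [227, 227, 226, 226, 227, 227, 225, 225, 227, 227, 227, 203, 108, 90, 94, 98, 97, 97, 97, 94, 95, 95, 95, 93, 95, 93, 93, 94, 94, 94] [229, 228, 228, 227, 228, 231, 230, 229, 228, 229, 228, 228, 229, 228, 228, 228, 227, 226, 227, 228, 228, 227, 228, 228, 228, 229, 228, 226, 225, 226]
w2 [230, 229, 226, 226, 228, 229, 227, 226, 227, 227, 228, 227, 229, 230, 229, 230, 230, 229, 230, 230, 228, 228, 227, 226, 228, 230, 230, 231, 230, 229] [227, 226, 224, 225, 225, 227, 226, 226, 225, 226, 226, 225, 223, 223, 221, 221, 225, 224, 223, 222, 223, 224, 224, 226, 216, 140, 132, 133, 133, 134]
w3 [227, 227, 225, 225, 226, 226, 226, 229, 221, 125, 130, 129, 131, 132, 132, 132, 131, 129, 129, 128, 127, 129, 129, 129, 130, 124, 122, 115, 108, 98] [225, 226, 226, 225, 222, 222, 225, 227, 226, 226, 227, 227, 225, 225, 224, 220, 220, 223, 225, 225, 223, 224, 225, 226, 226, 224, 221, 223, 225, 225]
w4 [232, 232, 230, 230, 230, 228, 227, 226, 227, 227, 228, 230, 231, 205, 86, 94, 97, 98, 99, 98, 98, 96, 96, 96, 97, 95, 95, 94, 94, 94] [222, 222, 223, 223, 223, 223, 224, 223, 222, 223, 224, 225, 223, 225, 217, 96, 95, 94, 95, 97, 99, 96, 99, 99, 95, 94, 95, 93, 92, 91]
```

The fingertip really ends about 32 mm above the reported TCP: the wrist view gives 0.213 and the scene view 0.215-0.22, against 0.181 reported. The first grasp therefore closed above the fin. I'll go about 30 mm lower and watch the force.

```bash
echo '[0.06,0.001,0,0.02,0,0,0,0.06,0.001,0,0.05,0,0,0,0.06,0.001,0,0.08,0,0,0,0.06,0.001,0,0.11,0,0,0,0.06,0.001,0,0.13,0,0,0,0.06,0.001,0,0.14,0,0,0,0.06,0.001,0,0.14,0,0,0,0.06,0.001,0,0.14,0,0,0]' > mv.in && python3 -m crank mv.in
echo '[0.06,0,0,0.02,0,0,0,0.06,0,0,0.03,0,0,0,0.06,0,0,0.035,0,0,0,0.06,0,0,0.04,0,0,0,0.06,0,0,0.045,0,0,0,0.06,0,0,0.045,0,0,0]' > mv.in && python3 -m crank mv.in
```

```text
t: 6.85
tool_pos: [0.5713, 0.1593, 0.0431]
orientation: [1.0, 0.007, 0.0, -0.0]
force: [0.1, 0.6, 0.4]
opening: 0.0592
gripper_force: 0.0
t: 7.45
tool_pos: [0.5707, 0.1591, -0.003]
orientation: [1.0, 0.007, -0.0, 0.0]
force: [-0.4, 0.8, 0.8]
opening: 0.0602
gripper_force: 0.0
```

```bash
python3 - <<'E'
from h import *
o=env.get_obs();print(o['tool_pos'],o['force'],o['opening'])
w=snap('wrist','w6');s=snap('scene','s6')
X=o['tool_pos'];u,v=map(int,proj(s,X));print(u,v)
a=cv2.resize(cv2.imread('pics/s6.png')[v-70:v+30,u-60:u+60],(480,400),interpolation=3)
b=cv2.resize(cv2.imread('pics/w6.png')[150:275,270:370],(320,400),interpolation=3)
cv2.imwrite('pics/g6.png',np.hstack([a,b]))
E
```

```text
[ 0.57069857  0.15914993 -0.00298408] [-0.39665632  0.76380732  0.75927275] 0.06023943504128438
354 270
```

View pics/g6.png

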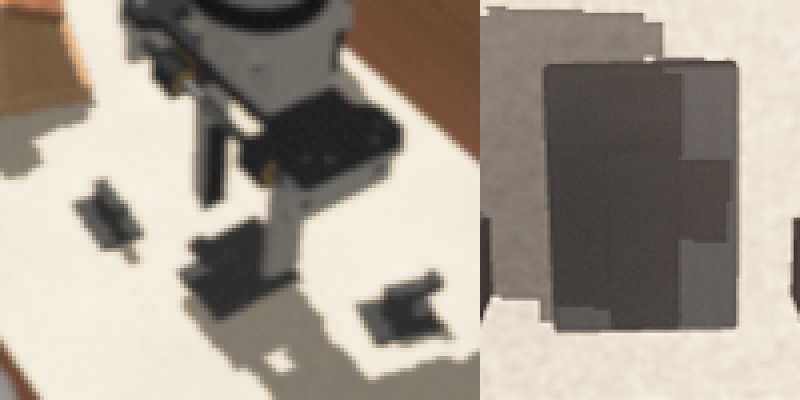

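The fingers straddle the hook but their tips hang about 30 mm above the table (left tip at crop (210,205), right at (280,275)), although the reported z is -3 mm. That confirms the offset. I'll go 14 mm lower, with small steps, and close.

```bash
echo '[0.06,0,0,0.005,0,0,0,0.06,0,0,0.01,0,0,0,0.06,0,0,0.014,0,0,0,0.06,0,0,0.014,0,0,0,0.03,0,0,0.014,0,0,0,0.03,0,0,0.014,0,0,0,0.03,0,0,0.014,0,0,0,0.03,0,0,0.014,0,0,0]' > mv.in && python3 -m crank mv.in
echo '[0,0,0,0,0,0,0,0,0,0,0,0,0,0,0,0,0,0,0,0,0,0,0,0,0,0,0,0,0,0,0,0,0,0,0]' > mv.in && python3 -m crank mv.in
```

```text
t: 8.35
tool_pos: [0.5709, 0.1592, -0.0165]
orientation: [1.0, 0.007, 0.0, -0.0]
force: [-0.0, -1.0, -0.2]
opening: 0.0321
gripper_force: 0.0
t: 8.85
tool_pos: [0.5709, 0.1592, -0.0166]
orientation: [1.0, 0.007, 0.0, -0.0]
force: [-0.8, 0.1, 0.1]
opening: 0.0139
gripper_force: 30.0
```

Holding the fin at 13.9 mm opening and 30 N. The hook's underside therefore lies 16.6 mm behind the reported TCP. Lifting.

```bash
echo '[0,0,0,-0.01,0,0,0,0,0,0,-0.04,0,0,0,0,0,0,-0.08,0,0,0,0,0,0,-0.12,0,0,0,0,0,0,-0.16,0,0,0,0,0,0,-0.19,0,0,0,0,0,0,-0.19,0,0,0,0,0,0,-0.19,0,0,0]' > mv.in && python3 -m crank mv.in
cat > goal.py <<'E'
from fit import *
import sys
def goal(p,off,hx=.003,hz=-.0166,du=0,dv=0):
    R,M=frame(p);T=R@np.diag([1,-1,-1]);return M+R[:,2]*(off+hz)+R[:,0]*(du-hx)+R[:,1]*dv,T
def delta(P,T):
    o=env.get_obs();R=Rn.from_quat(o['orientation']).as_matrix();return (R.T@(P-o['tool_pos'])).round(4),Rn.from_matrix(R.T@T).as_rotvec().round(4)
E
python3 - <<'E'
from goal import *
p=[.6092,-.1518,-.292,.39]
print(delta(*goal(p,.05)),goal(p,.05)[0],env.get_obs()['force'],env.get_obs()['gripper_force'])
E
```

```text
t: 9.65
tool_pos: [0.5707, 0.1592, 0.1736]
orientation: [1.0, 0.007, 0.0, -0.0]
force: [0.0, 0.7, -1.7]
opening: 0.0135
gripper_force: 30.0
(array([0.0165, 0.3059, 0.0514]), array([-0.0598,  0.3864,  0.3019])) [ 0.59146919 -0.14647026  0.12215067] [ 0.04569238  0.67792464 -1.66848089] 29.974307119846344
```

```bash
echo '[0,0,0.04,0,-0.008,0.05,0.04,0,0.004,0.085,0,-0.016,0.10,0.08,0,0.008,0.13,0,-0.024,0.16,0.12,0,0.012,0.175,0,-0.034,0.22,0.17,0,0.016,0.22,0,-0.044,0.29,0.22,0,0.0165,0.265,0,-0.054,0.34,0.27,0,0.0165,0.3059,0.01,-0.0598,0.3864,0.3019,0,0.0165,0.3059,0.02,-0.0598,0.3864,0.3019]' > mv.in && python3 -m crank mv.in
echo '[0,0,0,0,0,0,0,0,0,0,0,0,0,0,0,0,0,0,0,0,0]' > mv.in && python3 -m crank mv.in
python3 - <<'E'
from goal import *
p=[.6092,-.1518,-.292,.39]
print(delta(*goal(p,.05)),env.get_obs()['force'],env.get_obs()['moment'])
E
```

```text
t: 10.45
tool_pos: [0.5898, -0.15, 0.1511]
orientation: [0.97, -0.145, 0.191, 0.029]
force: [-0.1, 0.5, -1.9]
opening: 0.0139
gripper_force: 30.0
t: 10.75
tool_pos: [0.5919, -0.1454, 0.1535]
orientation: [0.971, -0.142, 0.191, 0.028]
force: [-0.6, -0.2, -1.1]
opening: 0.0136
gripper_force: 30.0
(array([-0.012 ,  0.0012,  0.029 ]), array([-0.0004,  0.0007,  0.0016])) [-0.58123992 -0.22551438 -1.05905271] [ 0.1312425   0.29383483 -0.01176389]
```

```bash
echo '[0,-0.012,0.001,0.02,0,0,0,0,-0.012,0.001,0.03,0,0,0,0,-0.012,0.001,0.05,0,0,0,0,-0.012,0.001,0.06,0,0,0,0,-0.012,0.001,0.068,0,0,0,0,-0.012,0.001,0.068,0,0,0,0,-0.012,0.001,0.068,0,0,0]' > mv.in && python3 -m crank mv.in
python3 - <<'E'
from goal import *
p=[.6092,-.1518,-.292,.39]
print(delta(*goal(p,0)),env.get_obs()['force'],env.get_obs()['moment'])
E
```

```text
t: 11.45
tool_pos: [0.6056, -0.1516, 0.0864]
orientation: [0.971, -0.143, 0.192, 0.028]
force: [0.6, -0.4, -2.2]
opening: 0.0138
gripper_force: 30.0
(array([-0.0003, -0.0009,  0.0112]), array([0.0002, 0.0001, 0.0002])) [ 0.55646789 -0.42613501 -2.16623767] [0.12421433 0.25110599 0.03473404]
```

```bash
cat > st.py <<'E'
from goal import *
o=env.get_obs();R=Rn.from_quat(o['orientation']).as_matrix()
F=R.T@(o['force']-[0,0,-1.7]);Mo=R.T@(o['moment'])
p=[.6092,-.1518,-.292,.39];print('t',round(o['t'],2),'Ftool',F.round(1),'Mtool',Mo.round(3),'to goal',delta(*goal(p,0)))
E
python3 st.py; echo '[0,0,-0.001,0.002,0,0,0,0,0,-0.001,0.004,0,0,0,0,0,-0.001,0.006,0,0,0,0,0,-0.001,0.008,0,0,0,0,0,-0.001,0.008,0,0,0]' > mv.in && python3 -m crank mv.in;python3 st.py
```

```text
t 11.45 Ftool [0.4 0.2 0.7] Mtool [ 0.056 -0.276 -0.014] to goal (array([-0.0003, -0.0009,  0.0112]), array([0.0002, 0.0001, 0.0002]))
t: 11.95
tool_pos: [0.6085, -0.1516, 0.0782]
orientation: [0.971, -0.143, 0.191, 0.028]
force: [-0.3, -0.0, -1.6]
opening: 0.0138
gripper_force: 30.0
t 11.95 Ftool [-0.2  0.1 -0.2] Mtool [ 0.043 -0.298  0.052] to goal (array([0.0003, 0.    , 0.0026]), array([0.0002, 0.0009, 0.    ]))
```

```bash
for i in 1 2; do :; done; echo '[0,0,0,0.001,0,0,0,0,0,0,0.001,0,0,0]' > mv.in && python3 -m crank mv.in;python3 st.py|cut -c1-90;echo '[0,0,0,0.001,0,0,0,0,0,0,0.001,0,0,0]' > mv.in && python3 -m crank mv.in;python3 st.py|cut -c1-90;echo '[0,0,0,0.001,0,0,0,0,0,0,0.001,0,0,0]' > mv.in && python3 -m crank mv.in;python3 st.py
```

```text
t: 12.15
tool_pos: [0.6089, -0.1517, 0.0774]
orientation: [0.971, -0.143, 0.191, 0.028]
force: [0.4, -0.0, -1.0]
opening: 0.0137
gripper_force: 30.0
t 12.15 Ftool [ 0.6 -0.1 -0.5] Mtool [ 0.056 -0.238  0.048] to goal (array([ 0.0002, -0.  
t: 12.35
tool_pos: [0.6093, -0.1518, 0.0765]
orientation: [0.971, -0.143, 0.191, 0.028]
force: [0.2, -0.1, -2.2]
opening: 0.0134
gripper_force: 30.0
t 12.35 Ftool [ 0.  -0.   0.6] Mtool [ 0.018 -0.294 -0.024] to goal (array([0.0001, 0.    
t: 12.55
tool_pos: [0.6094, -0.1519, 0.0762]
orientation: [0.971, -0.143, 0.191, 0.028]
force: [-10.0, 2.9, 7.6]
opening: 0.0138
gripper_force: 30.0
t 12.55 Ftool [ -6.1   0.2 -12.6] Mtool [-0.037 -1.196  0.025] to goal (array([ 0.0001, -0.    ,  0.0004]), array([0.0003, 0.0008, 0.0001]))
```

Contact at about 13 N, at the predicted depth (0.4 mm from my goal). Now I'll feel the slope by rocking slightly about the plate centre and watching the moment.

```bash
echo '[0,-0.0003,0,0,0,0,0,0,-0.0003,0,0,0,0,0,0,-0.0003,0,0,0,0,0]' > mv.in && python3 -m crank mv.in;python3 st.py; echo '[0,0.0003,0,0.0001,0,0.02,0,0,0.0003,0,0.0001,0,0.02,0,0,0.0003,0,0.0001,0,0.02,0]' > mv.in && python3 -m crank mv.in>/dev/null;python3 st.py;echo '[0,-0.0006,0,-0.0001,0,-0.04,0,0,-0.0006,0,-0.0001,0,-0.04,0,0,-0.0006,0,-0.0001,0,-0.04,0]' > mv.in && python3 -m crank mv.in>/dev/null;python3 st.py
```

```text
t: 12.85
tool_pos: [0.6094, -0.1519, 0.0762]
orientation: [0.971, -0.143, 0.192, 0.028]
force: [-6.6, 2.1, 6.2]
opening: 0.0134
gripper_force: 30.0
t 12.85 Ftool [ -3.4  -0.2 -10. ] Mtool [-0.03  -0.801  0.003] to goal (array([0.0002, 0.    , 0.0004]), array([0.0003, 0.0001, 0.0001]))
t 13.15 Ftool [ 0.2  0.3 -9.4] Mtool [-0.014 -0.405 -0.071] to goal (array([-0.0008, -0.    ,  0.0004]), array([ 0.0003, -0.0217,  0.0002]))
t 13.45 Ftool [ -5.7  -0.  -14.9] Mtool [-0.036 -1.052  0.017] to goal (array([0.0004, 0.    , 0.0006]), array([0.0003, 0.0198, 0.0002]))
```

The centre of pressure stays well inside the plate: x within about -16 to +6 mm under ±0.02 rad of rocking, y about +7 mm. So the plate sits flush. I'll return to the middle, press a bit more and take a look.

```bash
echo '[0,0.0003,0,0.0003,0,0.022,0,0,0.0001,0,0.0004,0,0.022,0,0,0.0001,0,0.0004,0,0.022,0,0,0.0001,0,0.0004,0,0.022,0]' > mv.in && python3 -m crank mv.in;python3 st.py
python3 - <<'E'
from goal import *
s=snap('scene','s9');w=snap('wrist','w9')
p=[.6092,-.1518,-.292,.39];R,M=frame(p);print(proj(s,M),proj(w,M),[np.round(proj(w,M+R@np.array([a*.032,b*.022,.008])),1).tolist() for a in(-1,1) for b in(-1,1)])
u,v=map(int,proj(s,M))
a=cv2.resize(cv2.imread('pics/s9.png')[v-40:v+40,u-40:u+40],(400,400),interpolation=3)
x,y=map(int,proj(w,M));b=cv2.resize(cv2.imread('pics/w9.png')[y-110:y+90,x-100:x+100],(400,400),interpolation=3)
print(u,v,x,y);cv2.imwrite('pics/f9.png',np.hstack([a,b]))
E
```

```text
t: 13.85
tool_pos: [0.6099, -0.152, 0.0763]
orientation: [0.97, -0.143, 0.193, 0.029]
force: [-5.6, 1.2, 9.0]
opening: 0.0136
gripper_force: 30.0
t 13.85 Ftool [ -1.2   0.5 -12.1] Mtool [ 0.005 -0.531 -0.032] to goal (array([-0.0003,  0.    ,  0.0003]), array([ 0.0003, -0.0037,  0.0002]))
(np.float64(283.259946004127), np.float64(182.04015539012372)) (np.float64(320.2175657303202), np.float64(216.27693399901406)) [[351.2, 262.7], [289.3, 262.8], [353.5, 173.7], [287.0, 173.7]]
283 182 320 216
```

View pics/f9.png

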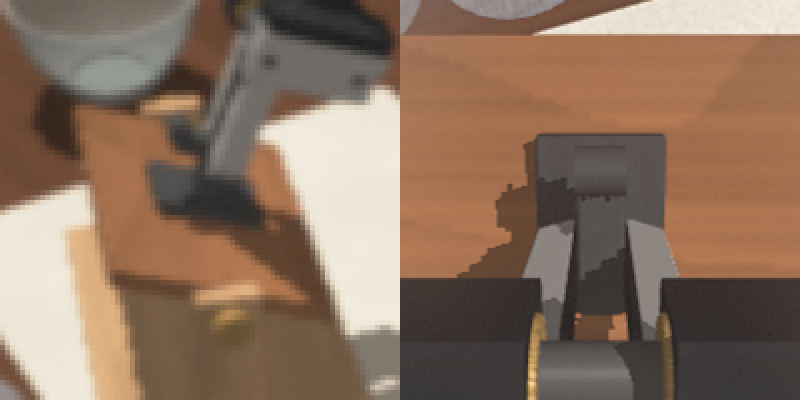

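The hook lies flat and square on the panel: its plate's upper corners are at w9 (288.5,173.5) and (352.5,173.5), against a prediction of (287,173.7) and (353.5,173.7). The nose points to the upper edge, which shows at v≈124. I'll do a last steadiness check.

```bash
echo '[0,0,0,0.0002,0,0,0,0,0,0,0.0002,0,0,0,0,0,0,0.0002,0,0,0,0,0,0,0.0002,0,0,0,0,0,0,0.0002,0,0,0,0,0,0,0.0002,0,0,0]' > mv.in && python3 -m crank mv.in>/dev/null; python3 st.py; python3 -c "
from goal import *
R,M=frame([.6092,-.1518,-.292,.39]);print(proj(load('w9'),M+R@np.array([.065,0,0])),proj(load('w9'),M+R@np.array([.065,0,-.012])));print(env.get_obs()['qvel'].round(4))"
```

```text
t 14.55 Ftool [ -1.9   1.1 -14.8] Mtool [-0.011 -0.772  0.007] to goal (array([-0.0004, -0.    ,  0.0002]), array([ 0.0003, -0.0037,  0.0002]))
(np.float64(320.18917569881575), np.float64(122.49027396672341)) (np.float64(320.1824032376961), np.float64(122.60500973801084))
[ 0.0005 -0.0003 -0.0013 -0.0007 -0.0001 -0.0004]
```

```bash
echo '[0,-0.0001,0,0,0,-0.008,0,0,-0.0001,0,0,0,-0.008,0,0,-0.0001,0,0,0,-0.008,0,0,-0.0001,0,0,0,-0.008,0,0,-0.0001,0,0,0,-0.008,0]' > mv.in && python3 -m crank mv.in>/dev/null; python3 st.py
```

```text
t 15.05 Ftool [ -4.5   1.1 -16.6] Mtool [ 1.000e-03 -1.018e+00  1.500e-02] to goal (array([0.    , 0.    , 0.0002]), array([0.0003, 0.0049, 0.0002]))
```

```bash
python3 -c "
from workcell import env
print(env.job_done());o=env.get_obs();print(o['t'],o['force'],o['gripper_force'])"
```

```text
the job is handed in; nothing more can be done
None
the job is handed in; nothing more can be done
```

I handed the job in at about 15 s with the hook still gripped at 30 N and pressed flush, centred and square on the panel at about 17 N, nose towards the upper edge; no verdict was shown, and the first grasp closed empty because the fingertips end about 32 mm above the reported TCP.

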